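# Tip the slide box into the docking tray and push it home

### The job

The microscope slide box stands on end at the open entry of the docking tray. Pushing with the fingertips only, never lifting the box off the tray, tip it over towards the end stop so that it lies flat with its label up, and only then push it along the tray until it is fully home, flat and square against the end stop. Leave the jar, the dish and the eyepiece where they stand, and finish clear of everything.

Things in the scene. Friction and masses are not known exactly. Their poses are not given: they have to be found in the camera images.
- slidebox: loose closed grey plastic microscope-slide box, standing on end near the tray's entry, 36 thick x 84 wide x 100 tall mm, 0.15 to 0.31 kg. Origin: centre of its underside as it stands; z up to its head end, y along its width, x through its thickness. Blank white paper label on its -x face, which looks to the entry. Lying properly, its x points straight down, its z along the tray's +x, its upper face 40 mm above the bench
- box_foot (a point): middle of the box's lower +x edge (18 mm from its origin along x), the edge it tips about; it stays on the tray floor. Pushed near its top the box tips without sliding, passes balance at about 20 degrees and falls flat by itself; the trailing end face to push (84 wide, 36 mm high) then stands straight up from this edge
- box_head (a point): middle of the box's head end face (100 mm from the body origin along its z): top while standing, leading end once lying
- tray: fixed aluminium docking tray, 240 x 136 mm, floor top 4 mm above the bench, side rail tops 16 mm above it. Origin on the bench under the middle of the floor; x along the tray from the open entry (x = -120 mm) to the end stop (x = +120 mm), z up. Rails 120 mm apart from the entry to x = +30 mm, narrowing to 96 mm at x = +75 mm and so on to the stop. Place and heading vary
- stop (a point): middle of the end stop's upright face (tray x = +120 mm), 22 mm above the bench, on the centre line. The stop is the front of a white reader housing 60 mm long, 136 mm wide, 58 mm high
- jar: bystander: small closed specimen jar, 48 mm across, 62 mm high; origin at the centre of its underside; stands beside the tray. Leave alone
- dish: bystander: flat round glass culture dish, 90 mm across, 16 mm high; origin at the centre of its underside. Leave alone
- eyepiece: bystander: black microscope eyepiece standing on end, 44 mm across, 52 mm high; origin at the centre of its underside. Leave alone
Mind the look-alikes: they are no part of the job. Of the things that look like the slidebox, take the one that is nearest to the robot's base at the start.

How it is judged (in metres and radians):
On the way, in this order (a step that is already met when the one before it is completed fails the run):
1. the box lies flat in the tray, label up, still short of the stop (angle between slidebox's own x axis and vertical above 3 rad and height (world z) of box_foot below 0.009 m and x of box_head in the frame of tray below 0.105 m and linear speed of slidebox below 0.05 m/s), for 0.2 s.
2. the lying box is pushed home against the stop (angle between slidebox's own x axis and vertical above 3 rad and x of box_head in the frame of tray above 0.115 m and y of box_head in the frame of tray between -0.012 and 0.012 m and angle between the z axis of slidebox and the x axis of tray, either way round below 0.08 rad and height (world z) of box_foot below 0.009 m), for 0.2 s.
At the end, for the whole second after the job is handed in: The slide box lies flat on the tray floor with its label up (its x axis within 0.14 rad of straight down), its head end within 5 mm of the end stop and within 12 mm of the centre line, square to the tray within 0.08 rad, and at rest (all of step 2 and linear speed of slidebox below 0.01 m/s); the robot touches nothing.
It fails at once if the edge the box tips about leaves the tray floor by more than about 12 mm (box lifted, or tipped the wrong way) (height (world z) of box_foot above 0.016 m).
It fails at once if a bystander is shoved more than 15 mm or tipped (distance of any of jar, dish, eyepiece from where it was at the start of the episode above 0.015 m or angle between any of jar, dish, eyepiece's own z axis and vertical above 0.3 rad).
It also fails if it takes over 45 s, if anything falls off the work surface, if the arm or the gripper's body presses on something with over 40 N, if the wrist force passes 120 N, or if a joint passes its speed limit or range.

### The arm

A 6-joint arm with a two-finger parallel gripper is mounted at the origin on the work surface. World frame = base frame: x ahead of the robot, y to its left, z up, the work surface at z = 0. Lengths are in mm, angles in degrees, forces in N, time in s.
With the tool pointing down it reaches from about 350 to 850 mm from the base axis. Payload 8.1 kg.
Tool frame: the origin (TCP) lies midway between the tips of the shut fingers; the grasp point (between the pads) lies 19 mm behind it; x points along the fingers, y is the direction in which the jaws open and shut, and the axes are right-handed (so a half turn about x gives the same grasp; the last joint's range is limited). The gripper opens to 85 mm and grips with 20 to 120 N. Pads are 22 mm wide; open, the fingers measure 114 mm over their backs; the gripper's body (76 mm by 85 mm) begins 54 mm behind the grasp point. The pads swing forward as they close: fully open they stand 13 mm farther back than shut.
Start: joints at [-71.585, 7.471, 85.268, -0, 87.261, -4.893], TCP at [237.423, -551.031, 231.292] pointing down, gripper open.
Joint ranges: [-169.43, 169.43], [-51.17, 129.36], [1.28, 143.12], [-76.62, 256.62], [0, 156.53], [-152.29, 152.29]. Speed limits (degrees/s): [136.94, 136.94, 159.86, 180, 180, 180].

### API

Orientations are given as [roll, pitch, yaw] about the fixed x, y, z axes, in that order (R = Rz(yaw) Ry(pitch) Rx(roll)).
In Python, from bench import sense, snapshot, hand_in gives the robot as it stands.
- The arm moves only by the tool drive_tool, never from a script. Its argument "deltas" is a list of rows, each a list of 7 numbers: the closure in counts, from 0 (fully open) to 255 (shut), then the shift along the tool's x, y, z in m, then the turn, a rotation vector about the tool's x, y, z in rad. A call has exactly 10 rows; each row is the pose to reach, as a shift and turn from the pose commanded when the call began, along the tool's axes at that moment; what a row does not reach only later rows make up. A row lasts 1/12 s, in which the tool goes at most 41.7 mm and 7.16 degrees, less where a joint would pass 70% of its speed; a pose out of reach is approached as far as the arm can. A call with a gripper value outside its range is refused whole. The fingers move at their own pace and stop on an object; "squeeze" is the grip in N (left out, the last holds). Time passes only in rows, so rows that repeat a pose let the fingers close, or fill a call up. It gives the time, the measured TCP pose, the force and the opening at its end, in the units of the state.
- sense(): the state, without advancing time (a new reading comes with each control period).
- snapshot(name): name is "side" or "top"; returns a dict with "frame" (384x512x3 uint8, blue, green, red), "fx", "fy", "cx", "cy" (pixels), "rvec" (rotation vector, rad) and "tvec" (3), from world to camera coordinates, as OpenCV has them. Camera axes: x right, y down, z forward; pixel columns grow to the right and rows downward; lengths in mm; the calibration is good to about 2 mm. A picture is of the moment at which its call begins. There is no depth.
- hand_in(): hands the job in, once; it reports no verdict.
The state is a dict: "time": time; "joint_pos": joint angles; "qd": joint speeds; "joint_efforts": joint torques, N m; "tool_pos": TCP position; "tcp_rot": TCP orientation; "ft_force": force on the tool from outside, world axes, zero at the start; "wrist_torque": the same for the moment, N m; "finger_gap": finger opening in mm.
Only numpy, scipy, OpenCV 4.12 (cv2) and the standard library are available. Lean on these libraries where they do the work, as an engineer would, in place of code of your own. Each camera call takes 0.05 s, during which the arm holds its last target.

## Working session

There is one attempt and no reset: what is moved stays moved. The work goes in short steps, Python scripts to look and compute and a tool call to move; the robot and the scene stay as the last step left them, time stands still between calls to the robot, and variables do not carry over. Pictures are saved under pics/ and viewed, and the job is handed in when it is done.

Besides the shell and the picture viewer there is one more tool, called after "Emit:" as name(argument=value, ...), one argument or row to a line, values as JSON. drive_tool: Moves the arm, as the interface text tells. Its arguments: {"type":"object","properties":{"deltas":{"type":"array","items":{"type":"array","items":{"type":"number"}}},"squeeze":{"type":"number"}},"required":["deltas"]}

```bash
ls; mkdir -p pics
python3 - <<'E'
from bench import sense, snapshot
import cv2
for n in ("side","top"):
    s=snapshot(n); cv2.imwrite(f"pics/{n}0.png",s["frame"]); print(n,{k:v for k,v in s.items() if k!="frame"})
print(sense())
E
```

```text
pics
side {'fx': 356.4069344468841, 'fy': 356.4069344468841, 'cx': 255.13191631643988, 'cy': 189.5979341983533, 'rvec': array([ 0.33979753, -2.68314408,  1.31035449]), 'tvec': array([540.26809022, 191.66267999, 713.85592461])}
top {'fx': 467.1578665289518, 'fy': 467.1578665289518, 'cx': 260.075491240198, 'cy': 191.51249245526893, 'rvec': array([ 2.14412919, -2.19952412,  0.14549959]), 'tvec': array([-68.16229166, 588.13457568, 991.63363911])}
{'time': 0.1, 'joint_pos': array([-7.15859836e+01,  7.51080649e+00,  8.53226108e+01, -7.75508874e-04,
        8.72610683e+01, -4.89180944e+00]), 'qd': array([-0.0191496 , -0.20979162,  0.00317923, -0.03983979,  0.0924289 ,
       -0.0447985 ]), 'joint_efforts': array([ 1.50498872e-03, -5.70948851e+01, -5.01944375e+01, -1.13077740e-04,
        8.19192384e-03, -2.55553795e-05]), 'tool_pos': array([ 237.25691976, -550.56783985,  230.35317012]), 'tcp_rot': array([-94.42212837,  89.90551124, 108.88373519]), 'ft_force': array([0.09076314, 0.43784853, 0.11242749]), 'wrist_torque': array([ 0.00373695, -0.05148035,  0.03691009]), 'finger_gap': 85.71050300170485}
```

View pics/side0.png

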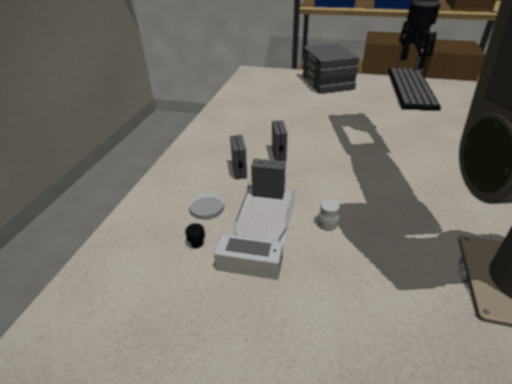

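View pics/top0.png

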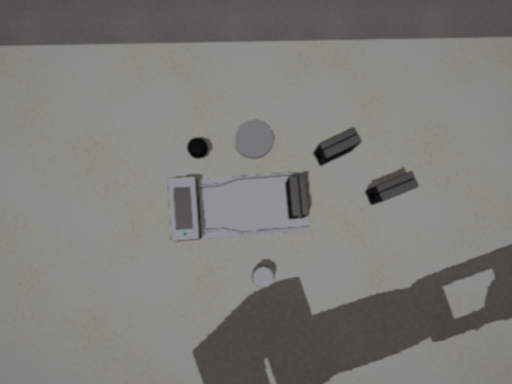

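```bash
cat > h.py <<'E'
import numpy as np, cv2
from bench import sense, snapshot
def cam(s): 
    R=cv2.Rodrigues(s["rvec"])[0]; t=s["tvec"]; K=np.array([[s["fx"],0,s["cx"]],[0,s["fy"],s["cy"]],[0,0,1]]); return R,t,K
def bp(s,u,v,z):
    R,t,K=cam(s); d=R.T@np.linalg.solve(K,[u,v,1.]); c=-R.T@t; return c+d*(z-c[2])/d[2]
def pr(s,P):
    R,t,K=cam(s); return cv2.projectPoints(np.asarray(P,float).reshape(-1,1,3),s["rvec"],s["tvec"],K,None)[0].reshape(-1,2)
E
python3 - <<'E'
from h import *
s=snapshot("top"); R,t,K=cam(s); print("campos",-R.T@t)
for n,u,v,z in [("housing tl",168,178,58),("housing bl",172,241,58),("dish",254,139,16),("eye",198,147,52),("jar",263,276,62),("boxtop",302,196,104),("o1",342,142,100),("o2",396,182,100)]: print(n,bp(s,u,v,z).round(1))
f=s["frame"][150:260,150:330]; cv2.imwrite("pics/crop1.png",cv2.resize(f,None,fx=4.4,fy=4.4,interpolation=cv2.INTER_CUBIC))
s=snapshot("side"); f=s["frame"][140:290,180:350]; cv2.imwrite("pics/crop2.png",cv2.resize(f,None,fx=4,fy=4,interpolation=cv2.INTER_CUBIC))
R,t,K=cam(s); print("campos",-R.T@t)
E
```

```text
campos [ 469.85197382  -61.29035453 1053.26552515]
housing tl [617.5 114.   58. ]
housing bl [482.9 106.1  58. ]
dish [708.2 -73.   16. ]
eye [684.9  49.7  52. ]
jar [405.  -83.9  62. ]
boxtop [ 566.9 -167.2  104. ]
o1 [ 678.5 -255.4  100. ]
o2 [ 591.6 -363.6  100. ]
campos [392.00635832 568.56420818 601.06591112]
```

View pics/crop1.png

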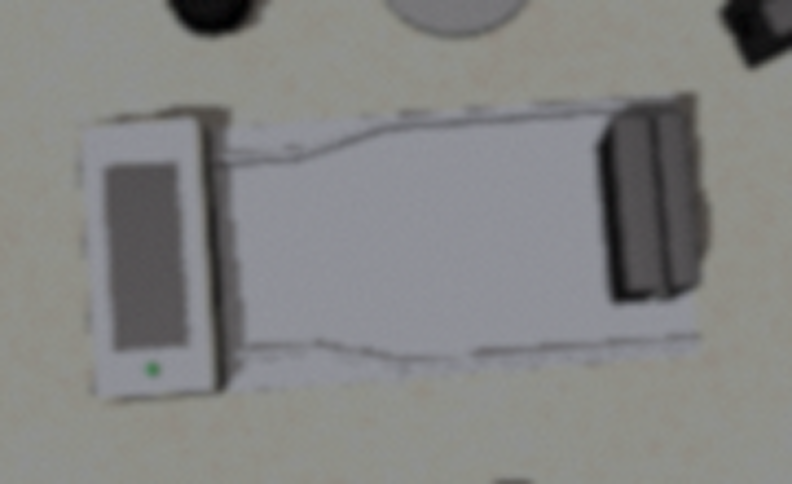

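View pics/crop2.png

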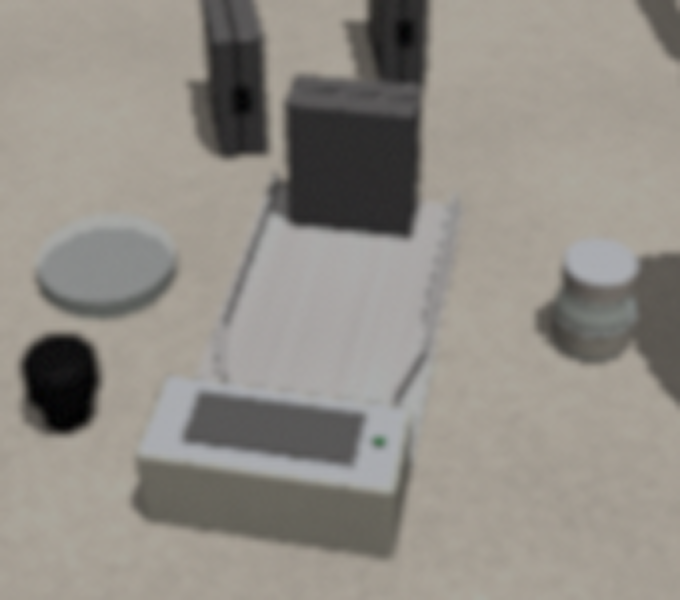

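```bash
cat > fit.py <<'E'
from h import *
from scipy.optimize import least_squares
T=snapshot("top"); S=snapshot("side")
ct=lambda u,v:(u/4.4-.0+150,v/4.4+150); cs=lambda u,v:(u/4+180,v/4+140)
def tf(p,P): 
    c,s=np.cos(p[2]),np.sin(p[2]); P=np.asarray(P,float); return np.c_[p[0]+c*P[:,0]-s*P[:,1],p[1]+s*P[:,0]+c*P[:,1],P[:,2]]
tray=[("T",(180,-68,58),ct(86,125)),("T",(180,68,58),ct(99,400)),("T",(120,-68,58),ct(200,118)),("T",(120,68,58),ct(219,388)),("T",(-120,68,16),ct(700,352)),
("S",(180,-68,58),cs(140,457)),("S",(180,68,58),cs(394,490)),("S",(120,-68,58),cs(168,380)),("S",(120,68,58),cs(410,408)),("S",(-120,68,16),cs(460,197))]
box=[("T",(18,42,104),ct(617,300)),("T",(-18,42,104),ct(700,283)),("T",(18,-42,104),ct(615,115)),("T",(-18,-42,104),ct(688,108)),
("S",(18,-42,104),cs(288,102)),("S",(18,42,104),cs(418,114)),("S",(-18,-42,104),cs(300,76)),("S",(-18,42,104),cs(420,86)),("S",(18,-42,4),cs(291,222)),("S",(18,42,4),cs(412,236))]
def fit(C,p0):
    f=lambda p:np.concatenate([(pr(T if c=="T" else S,tf(p,[P]))[0]-m) for c,P,m in C])
    r=least_squares(f,p0,loss="soft_l1"); print(r.x,np.degrees(r.x[2])); print(r.fun.reshape(-1,2).round(1).tolist()); return r.x
t=fit(tray,[550,-70,1.6]); b=fit(box,[560,-160,1.6])
c,s=np.cos(t[2]),np.sin(t[2]); d=b[:2]-t[:2]; print("box in tray",c*d[0]+s*d[1],-s*d[0]+c*d[1],np.degrees(b[2]-t[2]))
np.save("tray.npy",t)
E
python3 fit.py
```

```text
[559.66476104 -67.13612392   1.63214346] 93.51493167556454
[[-2.8, 0.1], [-1.6, 1.1], [-0.7, -0.7], [-0.4, 1.4], [0.5, 0.2], [-2.4, -1.7], [0.3, -0.6], [-1.3, -3.0], [0.6, -1.9], [0.2, -1.7]]
[ 565.85497206 -161.31836578    1.60194477] 91.78467434726132
[[1.5, -0.6], [0.2, 2.2], [-0.7, 0.6], [0.1, 1.3], [-1.4, -0.4], [-0.7, 0.4], [-1.1, -1.5], [1.2, -0.5], [-1.0, 0.8], [-0.2, 1.3]]
box in tray -94.38458492064929 -0.4043794488983048 -1.7302573283032205
```

```bash
cat >> h.py <<'E'
from scipy.spatial.transform import Rotation as Ro
t3=np.load("tray.npy") if __import__("os").path.exists("tray.npy") else None
def plan(tx,ty,z,state=None):
    s=sense(); p=s["tool_pos"]; R=Ro.from_euler("xyz",s["tcp_rot"],degrees=True)
    a=t3[2]; c,sn=np.cos(a),np.sin(a); tgt=np.array([t3[0]+c*tx-sn*ty,t3[1]+sn*tx+c*ty,z])
    best=None
    for sg in (1,-1):
        X=np.array([0,0,-1.]);Y=sg*np.array([-sn,c,0]);Rt=Ro.from_matrix(np.c_[X,Y,np.cross(X,Y)])
        rv=(R.inv()*Rt).as_rotvec()
        if best is None or np.linalg.norm(rv)<np.linalg.norm(best): best=rv
    d=tgt-p[:3]; e=p[:2]-t3[:2]
    print("t",s["time"],"tray pos",(c*e[0]+sn*e[1]).round(1),(-sn*e[0]+c*e[1]).round(1),p[2].round(1),"F",s["ft_force"].round(1),"gap",s["finger_gap"])
    print("target world",tgt.round(1),"delta tool m",(R.inv().apply(d)/1000).round(4),"rotvec",best.round(4)); print(R.as_matrix().round(2).tolist())
E
python3 -c "
from h import *
plan(-165,0,230)"
```

```text
t 0.3 tray pos -463.0 351.4 230.9 F [-1.5  0.4 -0. ] gap 85.59774074132623
target world [ 569.8 -231.8  230. ] delta tool m [ 0.001  -0.1615 -0.4315] rotvec [-1.2254e+00 -5.0000e-04  6.0000e-04]
[[-0.0, 0.4, -0.92], [0.0, -0.92, -0.4], [-1.0, -0.0, -0.0]]
```

Emit:
drive_tool(
  deltas=[
    [130, 0, -0.016, -0.043, -0.12, 0, 0],
    [130, 0, -0.032, -0.086, -0.24, 0, 0],
    [130, 0, -0.048, -0.129, -0.36, 0, 0],
    [130, 0, -0.064, -0.172, -0.48, 0, 0],
    [130, 0, -0.08, -0.215, -0.6, 0, 0],
    [130, 0, -0.096, -0.258, -0.72, 0, 0],
    [130, 0, -0.112, -0.301, -0.84, 0, 0],
    [130, 0, -0.128, -0.344, -0.96, 0, 0],
    [130, 0, -0.144, -0.388, -1.08, 0, 0],
    [130, 0, -0.161, -0.431, -1.2, 0, 0],
  ],
)

```text
time: 1.13
tool_pos: [539.7, -261.2, 231.4]
tcp_rot: [51.4, 90.0, -36.2]
ft_force: [0.7, -0.8, -0.9]
finger_gap: 41.7
```

```bash
python3 -c "
from h import *
plan(-150,0,84)"
```

```text
t 1.1333 tray pos -192.5 31.8 231.4 F [ 0.7 -0.8 -0.9] gap 41.676521180464334
target world [ 568.9 -216.9   84. ] delta tool m [ 0.1474  0.031  -0.0431] rotvec [-0.0194  0.0002 -0.0003]
[[0.0, 1.0, 0.04], [-0.0, 0.04, -1.0], [-1.0, 0.0, 0.0]]
```

Emit:
drive_tool(
  deltas=[
    [130, 0, 0, 0, -0.02, 0, 0],
    [130, 0, 0, 0, -0.02, 0, 0],
    [130, 0.02, 0, 0, -0.02, 0, 0],
    [130, 0.05, 0, 0, -0.02, 0, 0],
    [130, 0.08, 0, 0, -0.02, 0, 0],
    [130, 0.11, 0, 0, -0.02, 0, 0],
    [130, 0.13, 0, 0, -0.02, 0, 0],
    [130, 0.146, 0, 0, -0.02, 0, 0],
    [130, 0.146, 0, 0, -0.02, 0, 0],
    [130, 0.146, 0, 0, -0.02, 0, 0],
  ],
)

```text
time: 1.97
tool_pos: [537.0, -263.5, 84.5]
tcp_rot: [-118.1, 89.9, 155.0]
ft_force: [0.7, 0.5, 0.4]
finger_gap: 42.2
```

```bash
python3 -c "
from h import *
plan(-150,0,84)
for n in ('side','top'):
    s=snapshot(n);f=s['frame'][100:260,150:400]; cv2.imwrite('pics/a_%s.png'%n,cv2.resize(f,None,fx=3,fy=3,interpolation=cv2.INTER_CUBIC))"
```

```text
t 1.9667 tray pos -194.6 34.7 84.5 F [0.7 0.5 0.4] gap 42.15381311541085
target world [ 568.9 -216.9   84. ] delta tool m [ 0.0005  0.0344 -0.0449] rotvec [-0.0078 -0.0012  0.0022]
[[-0.0, 1.0, 0.05], [0.0, 0.05, -1.0], [-1.0, -0.0, -0.0]]
```

View pics/a_side.png

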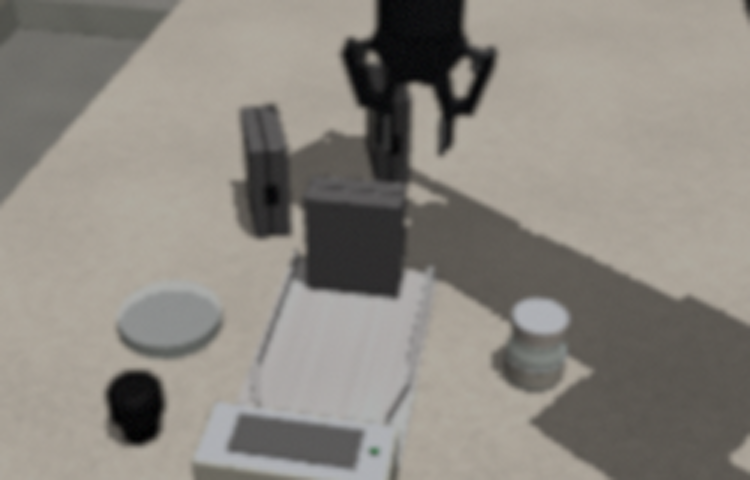

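View pics/a_top.png

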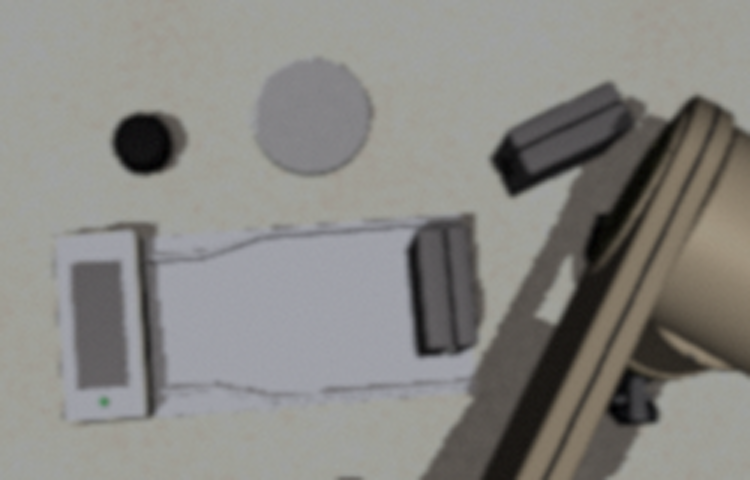

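Emit:
drive_tool(
  deltas=[
    [130, 0, 0.01, -0.01, -0.008, 0, 0],
    [130, 0, 0.02, -0.02, -0.008, 0, 0],
    [130, 0, 0.03, -0.03, -0.008, 0, 0],
    [130, 0, 0.034, -0.04, -0.008, 0, 0],
    [130, 0, 0.034, -0.045, -0.008, 0, 0],
    [130, 0, 0.034, -0.048, -0.008, 0, 0],
    [130, 0, 0.034, -0.052, -0.008, 0, 0],
    [130, 0, 0.034, -0.056, -0.008, 0, 0],
    [130, 0, 0.034, -0.058, -0.008, 0, 0],
    [130, 0, 0.034, -0.06, -0.008, 0, 0],
  ],
)

```text
time: 2.9
tool_pos: [568.8, -201.1, 85.3]
tcp_rot: [-23.7, 90.0, -110.0]
ft_force: [-0.1, 0.1, -0.0]
finger_gap: 41.9
```

```bash
python3 -c "
from h import *
plan(-85,0,84)
for n in ('side','top'):
    s=snapshot(n);f=s['frame'][100:260,150:400]; cv2.imwrite('pics/b_%s.png'%n,cv2.resize(f,None,fx=3,fy=3,interpolation=cv2.INTER_CUBIC))"
```

```text
t 2.9 tray pos -134.3 -0.9 85.3 F [-0.1  0.1 -0. ] gap 41.85904817195608
target world [ 564.9 -152.    84. ] delta tool m [ 0.0013 -0.0008 -0.0493] rotvec [0.0023 0.0001 0.    ]
[[-0.0, 1.0, 0.06], [-0.0, 0.06, -1.0], [-1.0, -0.0, 0.0]]
```

View pics/b_side.png

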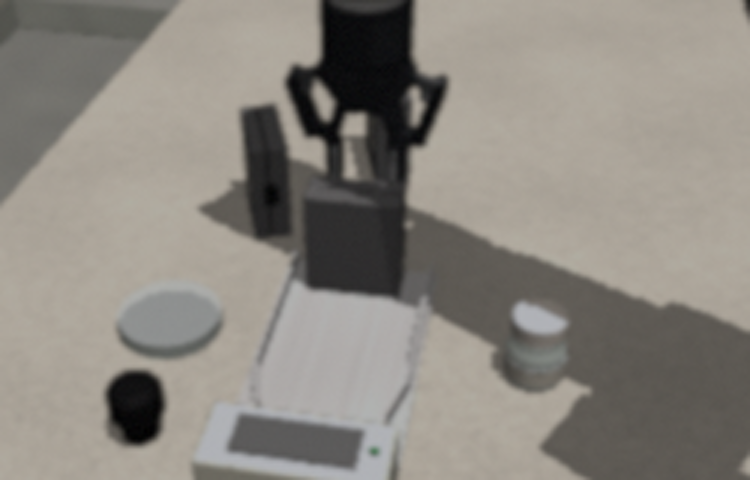

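View pics/b_top.png

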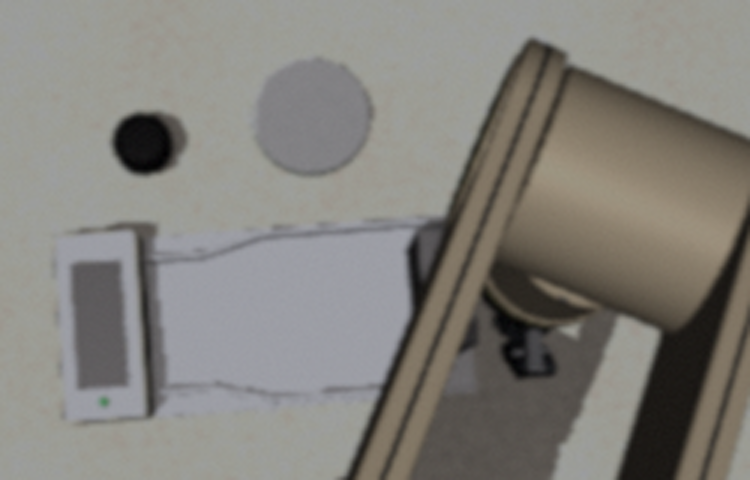

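Emit:
drive_tool(
  deltas=[
    [130, 0, 0, -0.004, 0, 0, 0],
    [130, 0, 0, -0.008, 0, 0, 0],
    [130, 0, 0, -0.012, 0, 0, 0],
    [130, 0, 0, -0.016, 0, 0, 0],
    [130, 0, 0, -0.02, 0, 0, 0],
    [130, 0, 0, -0.024, 0, 0, 0],
    [130, 0, 0, -0.028, 0, 0, 0],
    [130, 0, 0, -0.031, 0, 0, 0],
    [130, 0, 0, -0.034, 0, 0, 0],
    [130, 0, 0, -0.036, 0, 0, 0],
  ],
)

```text
time: 3.83
tool_pos: [566.7, -164.7, 85.2]
tcp_rot: [-141.9, 90.0, 131.8]
ft_force: [0.2, 0.1, 0.1]
finger_gap: 42.0
```

```bash
python3 -c "
from h import *
plan(-85,0,84)
for n in ('side',):
    s=snapshot(n);f=s['frame'][100:260,150:400]; cv2.imwrite('pics/c_%s.png'%n,cv2.resize(f,None,fx=3,fy=3,interpolation=cv2.INTER_CUBIC))"
```

```text
t 3.8333 tray pos -97.8 -1.0 85.2 F [0.2 0.1 0.1] gap 41.95697427303855
target world [ 564.9 -152.    84. ] delta tool m [ 0.0012 -0.001  -0.0128] rotvec [ 0.0029 -0.0001  0.0001]
[[-0.0, 1.0, 0.06], [0.0, 0.06, -1.0], [-1.0, -0.0, -0.0]]
```

View pics/c_side.png

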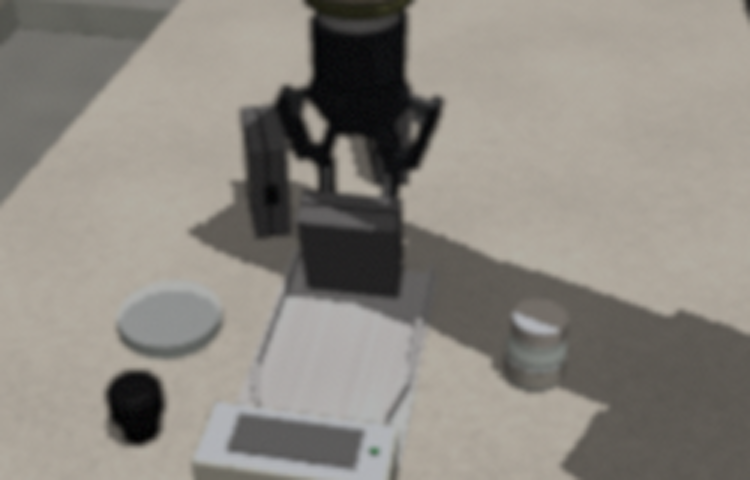

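Emit:
drive_tool(
  deltas=[
    [130, 0, 0, -0.003, 0, 0, 0],
    [130, 0, 0, -0.006, 0, 0, 0],
    [130, 0, 0, -0.009, 0, 0, 0],
    [130, 0, 0, -0.012, 0, 0, 0],
    [130, 0, 0, -0.015, 0, 0, 0],
    [130, 0, 0, -0.017, 0, 0, 0],
    [130, 0, 0, -0.018, 0, 0, 0],
    [130, 0, 0, -0.018, 0, 0, 0],
    [130, 0, 0, -0.018, 0, 0, 0],
    [130, 0, 0, -0.018, 0, 0, 0],
  ],
)

```text
time: 4.72
tool_pos: [565.6, -147.3, 85.3]
tcp_rot: [41.1, 90.0, -45.3]
ft_force: [-0.0, 0.2, -0.0]
finger_gap: 41.6
```

```bash
python3 -c "
from h import *
plan(-85,0,84)
for n in ('side',):
    s=snapshot(n);f=s['frame'][100:260,150:400]; cv2.imwrite('pics/d_%s.png'%n,cv2.resize(f,None,fx=3,fy=3,interpolation=cv2.INTER_CUBIC))"
```

```text
t 4.7167 tray pos -80.4 -1.0 85.3 F [-0.   0.2 -0. ] gap 41.561720047384966
target world [ 564.9 -152.    84. ] delta tool m [ 0.0013 -0.001   0.0046] rotvec [ 0.0025  0.     -0.    ]
[[0.0, 1.0, 0.06], [-0.0, 0.06, -1.0], [-1.0, 0.0, 0.0]]
```

View pics/d_side.png

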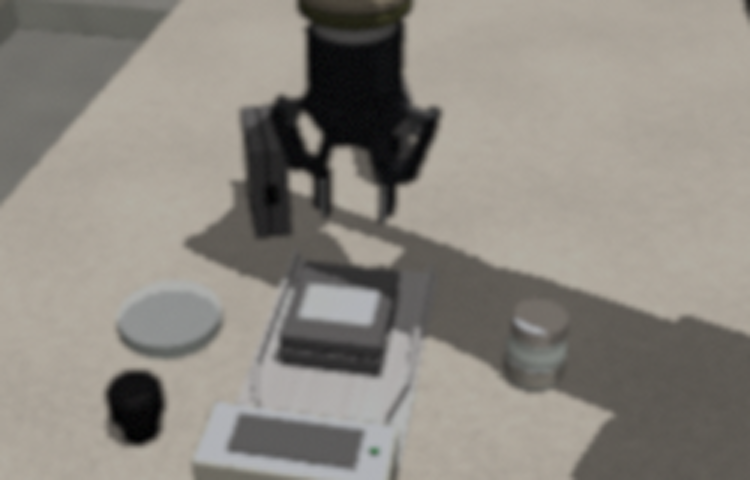

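Emit:
drive_tool(
  deltas=[
    [130, 0, 0, 0.02, 0, 0, 0],
    [130, 0, 0, 0.04, 0, 0, 0],
    [130, 0.005, 0, 0.045, 0, 0, 0],
    [130, 0.02, 0, 0.045, 0, 0, 0],
    [130, 0.035, 0, 0.045, 0, 0, 0],
    [130, 0.05, 0, 0.045, 0, 0, 0],
    [130, 0.06, 0, 0.045, 0, 0, 0],
    [130, 0.067, 0, 0.045, 0, 0, 0],
    [130, 0.067, 0, 0.045, 0, 0, 0],
    [130, 0.067, 0, 0.045, 0, 0, 0],
  ],
)

```text
time: 5.6
tool_pos: [568.3, -192.0, 18.2]
tcp_rot: [-121.2, 90.0, 152.5]
ft_force: [0.3, 0.1, 0.9]
finger_gap: 42.0
```

```bash
python3 -c "
from h import *
plan(-85,0,17)
for n in ('side','top'):
    s=snapshot(n);y0,x0=(160,210) if n=='side' else (160,160);f=s['frame'][y0:y0+100,x0:x0+150]; cv2.imwrite('pics/e_%s.png'%n,cv2.resize(f,None,fx=5,fy=5,interpolation=cv2.INTER_CUBIC))"
```

```text
t 5.6 tray pos -125.1 -1.0 18.2 F [0.3 0.1 0.9] gap 41.995088748544916
target world [ 564.9 -152.    17. ] delta tool m [ 0.0012 -0.0009 -0.0401] rotvec [ 0.0027 -0.0003  0.0005]
[[-0.0, 1.0, 0.06], [0.0, 0.06, -1.0], [-1.0, -0.0, -0.0]]
```

View pics/e_side.png

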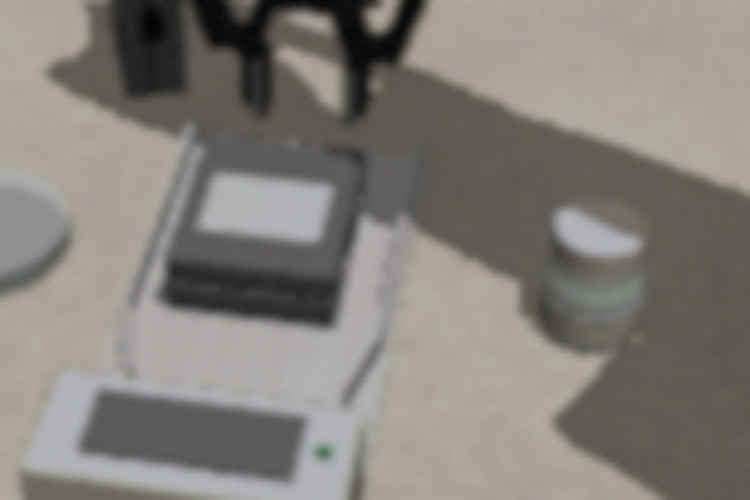

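View pics/e_top.png

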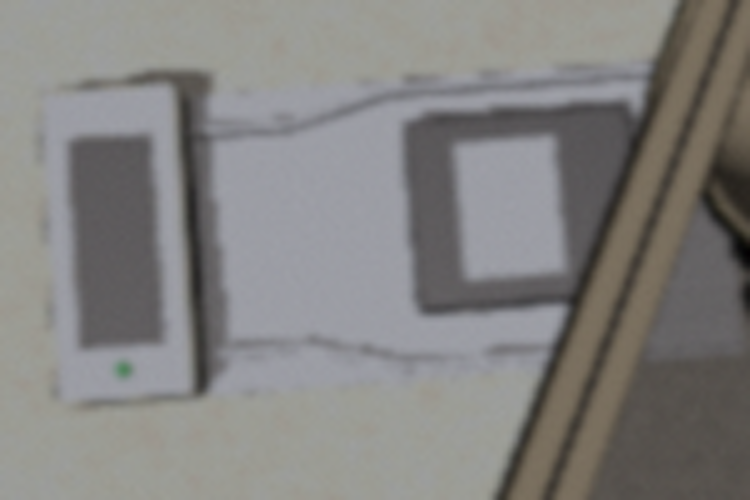

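```bash
cat > fit2.py <<'E'
from h import *
from scipy.optimize import least_squares
T=snapshot("top"); S=snapshot("side")
def tf(p,P):
    c,s=np.cos(p[2]),np.sin(p[2]); P=np.asarray(P,float); return np.c_[p[0]+c*P[:,0]-s*P[:,1],p[1]+s*P[:,0]+c*P[:,1],P[:,2]]
def fit(C,p0):
    f=lambda p:np.concatenate([(pr(T if c=="T" else S,tf(p,[P]))[0]-m) for c,P,m in C])
    r=least_squares(f,p0,loss="soft_l1"); print(r.fun.reshape(-1,2).round(1).tolist()); return r.x
def rel(b):
    c,s=np.cos(t3[2]),np.sin(t3[2]); d=b[:2]-t3[:2]; print("box head in tray",c*d[0]+s*d[1],-s*d[0]+c*d[1],np.degrees(b[2]-t3[2]))
E
python3 - <<'E'
from fit2 import *
ct=lambda u,v:(u/5+160,v/5+160); cs=lambda u,v:(u/5+210,v/5+160)
C=[("T",(0,-42,40),ct(405,122)),("T",(0,42,40),ct(420,310)),("T",(-100,-42,40),ct(628,103)),
("S",(0,-42,40),cs(168,262)),("S",(0,42,40),cs(337,278)),("S",(0,-42,4),cs(165,302)),("S",(0,42,4),cs(332,323)),("S",(-100,-42,40),cs(205,145)),("S",(-100,42,40),cs(365,155))]
rel(fit(C,[555,-50,1.6]))
a=[(x,y,16) for x,y in ((-120,-60),(30,-60),(75,-48),(120,-48),(-120,60),(30,60),(75,48),(120,48),(120,-68),(120,68))]
for n,s,o in (("T",T,160),("S",S,(210))):
    q=pr(s,tf(t3,a)); print(n,((q-np.array([o,160]))*5).round().tolist())
    f=cv2.resize(s["frame"][160:260,o:o+150],None,fx=5,fy=5,interpolation=cv2.INTER_CUBIC)
    for z,col in ((16,(0,0,255)),(20,(0,255,0))):
        q=((pr(s,tf(t3,[(x,y,z) for x,y,_ in a]))-[o,160])*5+2).astype(int)
        cv2.polylines(f,[q[:4],q[4:8]],False,col,1)
    cv2.imwrite(f"pics/ov{n}.png",f)
E
```

```text
[[-0.6, 0.3], [-0.3, 1.0], [0.3, 0.2], [-1.4, -1.6], [-0.4, -0.7], [-0.1, 1.4], [0.4, 1.4], [-0.1, -3.1], [-0.1, -1.8]]
box head in tray 23.980487770006214 -1.5542068817995678 0.03869703062940108
T [[720.0, 67.0], [387.0, 95.0], [289.0, 130.0], [188.0, 139.0], [746.0, 333.0], [409.0, 363.0], [306.0, 345.0], [204.0, 353.0], [185.0, 94.0], [207.0, 399.0]]
S [[194.0, 113.0], [128.0, 295.0], [129.0, 363.0], [105.0, 433.0], [411.0, 136.0], [373.0, 325.0], [333.0, 389.0], [318.0, 463.0], [61.0, 427.0], [363.0, 469.0]]
```

View pics/ovT.png

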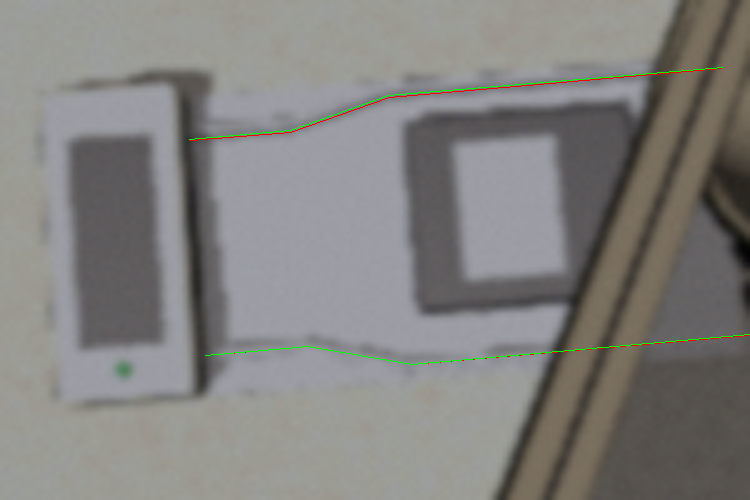

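View pics/ovS.png

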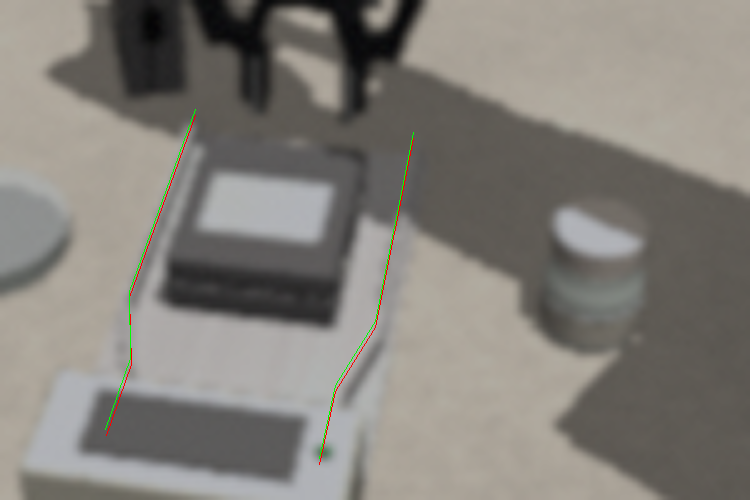

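Emit:
drive_tool(
  deltas=[
    [130, 0, 0, -0.01, 0, 0, 0],
    [130, 0, 0, -0.02, 0, 0, 0],
    [130, 0, 0, -0.03, 0, 0, 0],
    [130, 0, 0, -0.036, 0, 0, 0],
    [130, 0, 0, -0.042, 0, 0, 0],
    [130, 0, 0, -0.05, 0, 0, 0],
    [130, 0, 0, -0.058, 0, 0, 0],
    [130, 0, 0, -0.066, 0, 0, 0],
    [130, 0, 0, -0.073, 0, 0, 0],
    [130, 0, 0, -0.08, 0, 0, 0],
  ],
)

```text
time: 6.63
tool_pos: [563.3, -111.6, 18.3]
tcp_rot: [27.7, 90.0, -58.7]
ft_force: [0.3, -0.7, 0.6]
finger_gap: 42.0
```

```bash
python3 -c "
from h import *
plan(9,0,17)
for n in ('side','top'):
    s=snapshot(n);y0,x0=(160,210) if n=='side' else (160,160);f=s['frame'][y0:y0+100,x0:x0+150]; cv2.imwrite('pics/f_%s.png'%n,cv2.resize(f,None,fx=5,fy=5,interpolation=cv2.INTER_CUBIC))"
```

```text
t 6.6333 tray pos -44.6 -0.9 18.3 F [ 0.3 -0.7  0.6] gap 42.01449884290645
target world [559.1 -58.2  17. ] delta tool m [ 0.0013 -0.0008 -0.0536] rotvec [ 0.0028  0.0001 -0.0001]
[[0.0, 1.0, 0.06], [-0.0, 0.06, -1.0], [-1.0, 0.0, 0.0]]
```

View pics/f_side.png

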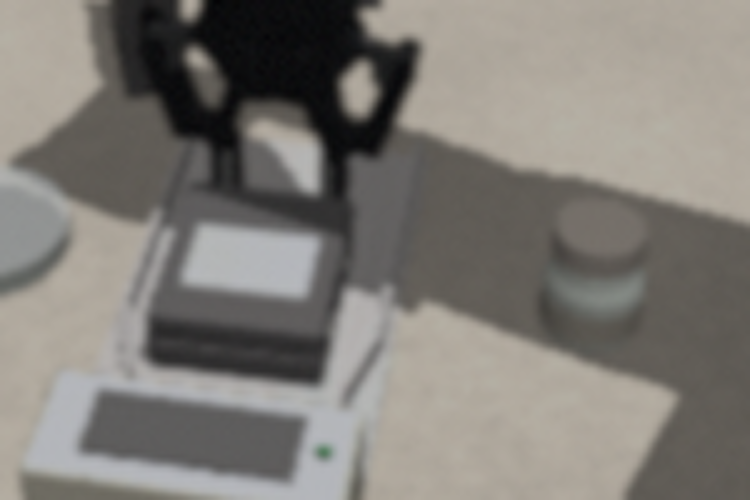

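View pics/f_top.png

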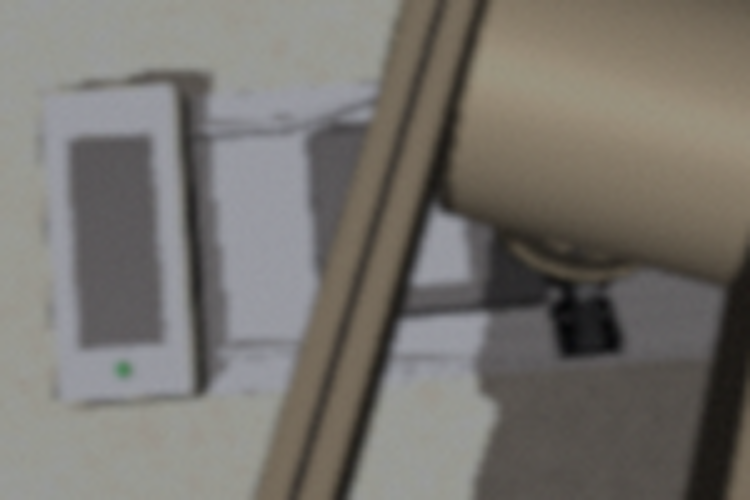

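Emit:
drive_tool(
  deltas=[
    [130, 0, 0, -0.005, 0, 0, 0],
    [130, 0, 0, -0.009, 0, 0, 0],
    [130, 0, 0, -0.013, 0, 0, 0],
    [130, 0, 0, -0.017, 0, 0, 0],
    [130, 0, 0, -0.021, 0, 0, 0],
    [130, 0, 0, -0.025, 0, 0, 0],
    [130, 0, 0, -0.029, 0, 0, 0],
    [130, 0, 0, -0.033, 0, 0, 0],
    [130, 0, 0, -0.037, 0, 0, 0],
    [130, 0, 0, -0.041, 0, 0, 0],
  ],
)

```text
time: 7.57
tool_pos: [560.7, -71.0, 18.4]
tcp_rot: [60.5, 90.0, -25.9]
ft_force: [-0.1, -1.4, -0.1]
finger_gap: 41.9
```

```bash
python3 -c "
from h import *
plan(9,0,17)
for n in ('side',):
    s=snapshot(n);y0,x0=(160,210) if n=='side' else (160,160);f=s['frame'][y0:y0+100,x0:x0+150]; cv2.imwrite('pics/g_%s.png'%n,cv2.resize(f,None,fx=5,fy=5,interpolation=cv2.INTER_CUBIC))"
```

```text
t 7.5667 tray pos -3.9 -0.8 18.4 F [-0.1 -1.4 -0.1] gap 41.917659588836464
target world [559.1 -58.2  17. ] delta tool m [ 0.0014 -0.0008 -0.0129] rotvec [ 0.0027  0.0001 -0.0001]
[[0.0, 1.0, 0.06], [-0.0, 0.06, -1.0], [-1.0, 0.0, 0.0]]
```

View pics/g_side.png

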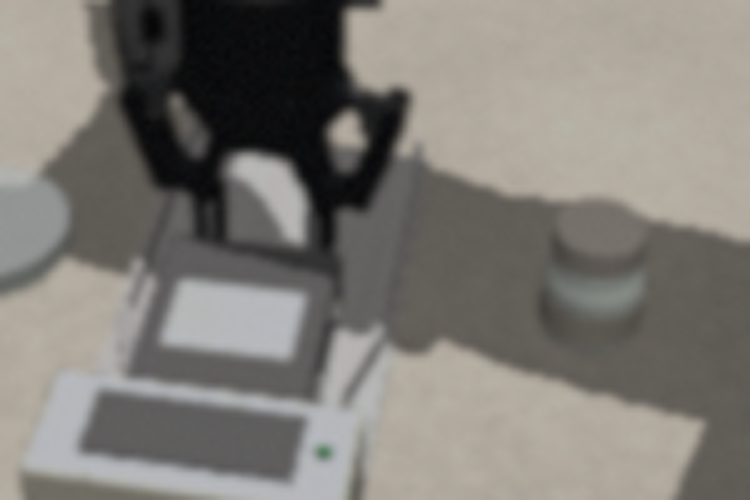

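Emit:
drive_tool(
  deltas=[
    [130, 0, 0, -0.002, 0, 0, 0],
    [130, 0, 0, -0.004, 0, 0, 0],
    [130, 0, 0, -0.006, 0, 0, 0],
    [130, 0, 0, -0.008, 0, 0, 0],
    [130, 0, 0, -0.009, 0, 0, 0],
    [130, 0, 0, -0.01, 0, 0, 0],
    [130, 0, 0, -0.011, 0, 0, 0],
    [130, 0, 0, -0.012, 0, 0, 0],
    [130, 0, 0, -0.013, 0, 0, 0],
    [130, 0, 0, -0.014, 0, 0, 0],
  ],
)

```text
time: 8.45
tool_pos: [559.8, -57.5, 18.3]
tcp_rot: [-19.5, 90.0, -105.9]
ft_force: [-1.5, -7.8, 1.2]
finger_gap: 41.6
```

Emit:
drive_tool(
  deltas=[
    [130, 0, 0, -0.0005, 0, 0, 0],
    [130, 0, 0, -0.001, 0, 0, 0],
    [130, 0, 0, -0.0015, 0, 0, 0],
    [130, 0, 0, -0.002, 0, 0, 0],
    [130, 0, 0, -0.002, 0, 0, 0],
    [130, 0, 0, -0.002, 0, 0, 0],
    [130, 0, 0, -0.002, 0, 0, 0],
    [130, 0, 0, -0.002, 0, 0, 0],
    [130, 0, 0, -0.002, 0, 0, 0],
    [130, 0, 0, -0.002, 0, 0, 0],
  ],
)

```text
time: 9.28
tool_pos: [559.6, -57.4, 18.3]
tcp_rot: [-7.7, 89.8, -94.1]
ft_force: [-1.1, -11.8, 0.2]
finger_gap: 41.7
```

```bash
python3 -c "
from h import *
plan(9,0,17)
for n in ('side','top'):
    s=snapshot(n);y0,x0=(160,210) if n=='side' else (160,160);f=s['frame'][y0:y0+100,x0:x0+150]; cv2.imwrite('pics/i_%s.png'%n,cv2.resize(f,None,fx=5,fy=5,interpolation=cv2.INTER_CUBIC))"
```

```text
t 9.2833 tray pos 9.7 -0.5 18.3 F [ -1.1 -11.8   0.2] gap 41.70813365726734
target world [559.1 -58.2  17. ] delta tool m [ 0.0013 -0.0005  0.0007] rotvec [0.0019 0.0027 0.0004]
[[-0.0, 1.0, 0.06], [-0.0, 0.06, -1.0], [-1.0, -0.0, 0.0]]
```

View pics/i_side.png

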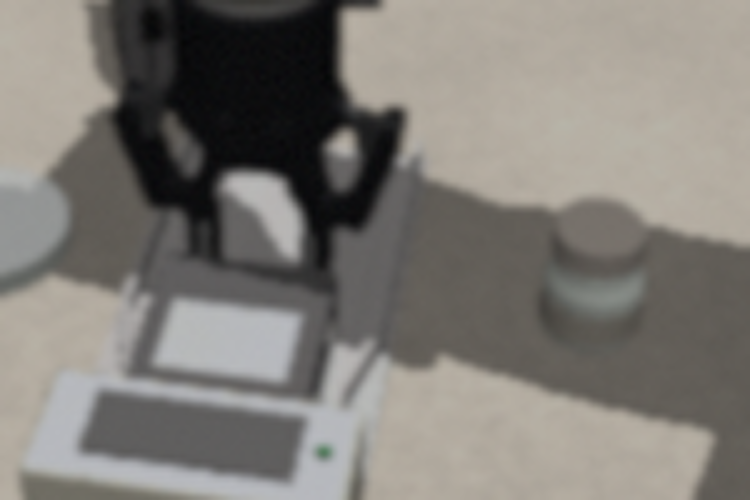

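View pics/i_top.png

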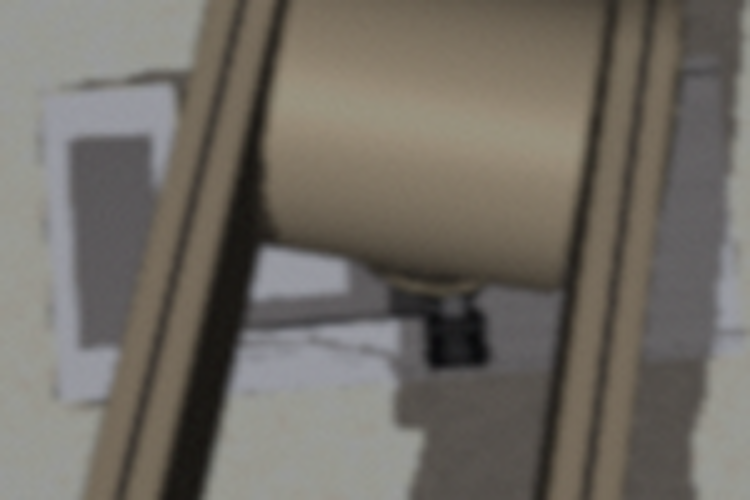

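Emit:
drive_tool(
  deltas=[
    [130, 0, 0, -0.001, 0, 0, 0],
    [130, 0, 0, -0.002, 0, 0, 0],
    [130, 0, 0, -0.003, 0, 0, 0],
    [130, 0, 0, -0.004, 0, 0, 0],
    [130, 0, 0, -0.004, 0, 0, 0],
    [130, 0, 0, -0.004, 0, 0, 0],
    [130, 0, 0, -0.004, 0, 0, 0],
    [130, 0, 0, -0.004, 0, 0, 0],
    [130, 0, 0, -0.004, 0, 0, 0],
    [130, 0, 0, -0.004, 0, 0, 0],
  ],
)

```text
time: 10.22
tool_pos: [559.2, -57.1, 18.6]
tcp_rot: [-5.7, 89.6, -92.1]
ft_force: [-3.0, -29.2, 0.9]
finger_gap: 41.5
```

Emit:
drive_tool(
  deltas=[
    [130, 0, 0, 0.006, 0, 0, 0],
    [130, 0, 0, 0.015, 0, 0, 0],
    [130, 0, 0, 0.03, 0, 0, 0],
    [130, 0, 0, 0.05, 0, 0, 0],
    [130, -0.01, 0, 0.07, 0, 0, 0],
    [130, -0.03, 0, 0.09, 0, 0, 0],
    [130, -0.06, 0, 0.1, 0, 0, 0],
    [130, -0.09, 0, 0.11, 0, 0, 0],
    [130, -0.12, 0, 0.12, 0, 0, 0],
    [130, -0.15, 0, 0.13, 0, 0, 0],
  ],
)

```text
time: 11.05
tool_pos: [567.5, -181.2, 169.5]
tcp_rot: [-166.8, 89.9, 106.9]
ft_force: [0.2, -0.1, -0.4]
finger_gap: 41.8
```

Emit:
drive_tool(
  deltas=[
    [130, -0.02, -0.01, 0.02, 0, 0, 0],
    [130, -0.04, -0.03, 0.04, 0, 0, 0],
    [130, -0.06, -0.06, 0.06, 0, 0, 0],
    [130, -0.06, -0.09, 0.08, 0, 0, 0],
    [130, -0.06, -0.12, 0.1, 0, 0, 0],
    [130, -0.06, -0.14, 0.13, 0, 0, 0],
    [130, -0.06, -0.16, 0.16, 0, 0, 0],
    [130, -0.06, -0.18, 0.19, 0, 0, 0],
    [130, -0.06, -0.18, 0.2, 0, 0, 0],
    [130, -0.06, -0.18, 0.2, 0, 0, 0],
  ],
)

```text
time: 11.88
tool_pos: [399.9, -394.3, 228.1]
tcp_rot: [109.4, 90.0, 22.9]
ft_force: [1.1, -0.4, 0.9]
finger_gap: 41.9
```

```bash
python3 -c "
from h import *
plan(9,0,17)
for n in ('side','top'):
    s=snapshot(n);y0,x0=(160,210) if n=='side' else (160,160);f=s['frame'][y0:y0+100,x0:x0+150]; cv2.imwrite('pics/j_%s.png'%n,cv2.resize(f,None,fx=5,fy=5,interpolation=cv2.INTER_CUBIC))"
```

```text
t 11.8833 tray pos -316.8 179.5 228.1 F [ 1.1 -0.4  0.9] gap 41.884311447511415
target world [559.1 -58.2  17. ] delta tool m [ 0.2112  0.1792 -0.3259] rotvec [-0.0006 -0.0001 -0.0003]
[[0.0, 1.0, 0.06], [0.0, 0.06, -1.0], [-1.0, 0.0, -0.0]]
```

View pics/j_side.png

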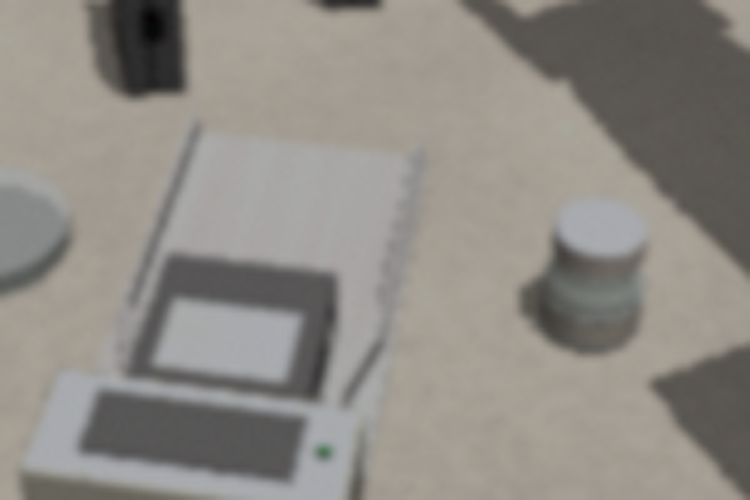

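View pics/j_top.png

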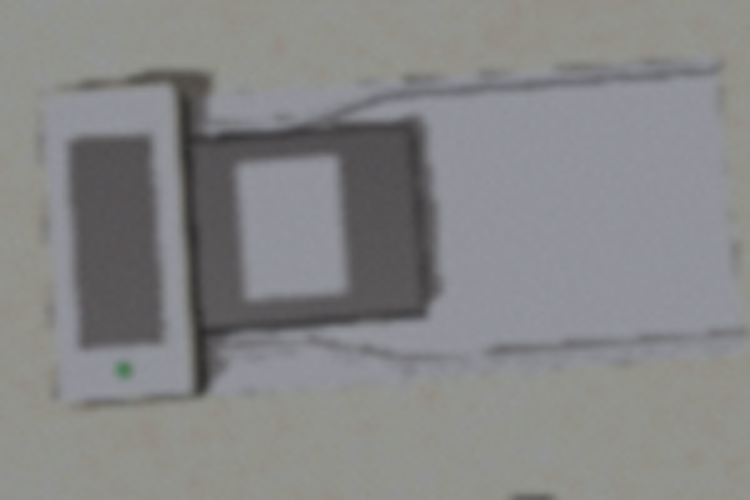

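Run:
```python
from fit2 import *
import fit2
ct=lambda u,v:(u/5+160-.4,v/5+160-.4); cs=lambda u,v:(u/5+210-.4,v/5+160-.4)
tr=[("T",(180,-68,58),ct(46,92)),("T",(180,68,58),ct(60,404)),("T",(120,-68,58),ct(177,83)),("T",(120,68,58),ct(197,393)),("T",(-120,-60,16),ct(718,72)),("T",(-120,60,16),ct(742,333)),("T",(30,-60,16),ct(388,96)),("T",(30,60,16),ct(395,355))]
trs=[("S",(120,-68,58),cs(62,372)),("S",(120,68,58),cs(360,405)),("S",(180,-68,58),cs(22,468)),("S",(-120,-60,16),cs(197,123)),("S",(-120,60,16),cs(415,150)),("S",(30,-60,16),cs(133,300)),("S",(30,60,16),cs(383,340))]
bt=[("T",(-100,-42,40),ct(418,120)),("T",(-100,42,40),ct(427,314)),("T",(-16,-42,40),ct(196,139)),("T",(-16,42,40),ct(207,328))]
bs=[("S",(-100,-42,40),cs(168,256)),("S",(-100,42,40),cs(337,275))]
for t,b in ((tr,bt),(tr+trs,bt+bs)):
    fit2.t3=fit(t,[559,-67,1.6]); print(fit2.t3); rel(fit(b,[555,50,1.6]))
```

```text
[[-2.1, -0.7], [-1.2, 0.5], [-0.3, -1.0], [-0.2, 0.4], [0.7, -0.7], [0.8, 0.4], [0.1, -0.4], [2.8, 1.4]]
[560.70364635 -66.57523405   1.62445472]
[[-3.5, 0.3], [-2.3, -0.1], [2.5, -0.4], [2.9, 0.2]]
box head in tray 125.2618467942515 -1.820457883565898 0.1271575864488748
[[-2.5, 0.0], [-1.5, 1.2], [-0.7, -0.3], [-0.5, 1.1], [0.3, -0.2], [0.5, 0.9], [-0.2, 0.2], [2.5, 2.0], [-1.7, -1.7], [1.1, 0.1], [-2.0, -0.4], [0.0, -1.3], [-0.1, -2.0], [-0.8, -0.3], [-1.7, -2.0]]
[559.4323839  -65.79540119   1.62551829]
[[-2.2, 0.8], [-1.4, 0.3], [3.7, -0.4], [3.8, 0.3], [-1.1, -0.4], [-0.3, 0.3]]
box head in tray 122.07488886960951 -2.992400959285695 -0.49915017468330686
```

Run:
```python
from fit2 import *
for t in ([560.7,-66.6,1.6245],[559.4,-65.8,1.6255],t3):
  c,s=np.cos(t[2]),np.sin(t[2])
  def tr(p): d=p[:2]-np.array(t[:2]); return np.round([c*d[0]+s*d[1],-s*d[0]+c*d[1]],1).tolist()
  T1=lambda u,v,z:tr(bp(T,u/5+159.6,v/5+159.6,z)); S1=lambda u,v,z:tr(bp(S,u/5+209.6,v/5+159.6,z))
  print("rear T",T1(418,120,40),T1(427,314,40),"rear S",S1(168,256,40),S1(337,275,40))
  print(" housing front T",T1(177,83,58),T1(197,393,58),"S",S1(62,372,58),S1(360,405,58),"back T",T1(46,92,58),T1(60,404,58),"entry",T1(722,66,16),T1(742,345,16))
print(sense()["time"])
```

```text
rear T [17.7, -44.2] [20.2, 40.6] rear S [23.5, -40.0] [22.2, 41.5]
 housing front T [119.5, -65.8] [119.6, 67.1] S [125.3, -61.6] [120.9, 67.1] back T [175.6, -66.2] [177.4, 67.1] entry [-120.3, -61.2] [-117.8, 64.2]
rear T [16.8, -45.4] [19.4, 39.4] rear S [22.6, -41.2] [21.4, 40.3]
 housing front T [118.5, -67.2] [118.8, 65.7] S [124.4, -62.9] [120.1, 65.7] back T [174.6, -67.7] [176.6, 65.7] entry [-121.2, -62.3] [-118.6, 63.1]
rear T [17.8, -45.4] [21.0, 39.4] rear S [23.7, -41.2] [23.0, 40.3]
 housing front T [119.4, -67.8] [120.6, 65.1] S [125.3, -63.6] [121.9, 65.1] back T [175.5, -68.7] [178.4, 64.7] entry [-120.3, -61.3] [-116.8, 64.1]
12.1833
```

```bash
python3 -c "
from bench import *
print(sense()['qd'].round(2)); print(hand_in())"
```

```text
[-0.09 -0.12 -0.1  -0.19 -0.09 -0.04]
the job is handed in; nothing more can be done
None
```

I tipped the slide box over with both fingertips near its top. It fell flat with its label up, well short of the stop, with its head at about x = +24 mm in the tray. I then backed off, lowered the fingers and pushed its trailing end along the tray to the end stop. I took the fingers clear and handed in just after 12 s; no verdict was reported.

**Seating:** the push came up hard at about 29 N with the tool no longer advancing. In the pictures the trailing edge lies at about x = 17–23 mm; 20 mm means fully home.

**Alignment:** the box is about 1–3 mm off the centre line, and its yaw is within about 2°, against a limit of 4.6°.

**Bystanders:** I kept the arm away from the jar, the dish and the eyepiece. The last close-up pictures show the jar whole but only parts of the dish and eyepiece, and I did not measure any of them again at the end.

**Checks that disagreed:**
- The two cameras differ by about 2–5 mm on the trailing edge and by a small yaw of opposite sign.
- A fit that used guessed points on the box's edge beside the reader housing put the head at x = 122–125 mm, past the stop, which is impossible, so I set it aside. The judgement that the box is home rests on the hard stop and the trailing edge.

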